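# Close the plate press and hold the cam at full pressure

## Robot

A 6-joint arm with a two-finger parallel gripper is mounted at the origin on the work surface. World frame = base frame: x ahead of the robot, y to its left, z up, the work surface at z = 0. Lengths are in m, angles in degrees, forces in N, time in s.
With the tool pointing down it reaches from about 0.4 to 0.825 m from the base axis. Payload 7 kg.
Tool frame: the origin (TCP) lies midway between the tips of the shut fingers; the grasp point (between the pads) lies 19 mm behind it; z points along the fingers, y is the line along which they close (so a half turn about z gives the same grasp; the last joint's range is limited). The gripper opens to 88 mm and grips with 3 to 60 N. Pads are 19 mm wide; open, the fingers measure 130 mm over their backs; the gripper's body (78 mm by 193 mm) begins 47 mm behind the grasp point.
Start: joints at [-52.535, 20.546, 0.682, 0, -70.136, -16.507], TCP at [0.241, -0.63, 0.227] pointing down, gripper open.
Joint ranges: [-176.03, 176.03], [-82.01, 121.73], [-58.28, 71.71], [-173.87, 95.51], [-174.79, -0.11], [-173.66, 173.66]. Speed limits (degrees/s): [136.94, 136.94, 172.46, 180, 180, 180].

## Interface

Orientations are given as [roll, pitch, yaw] about the fixed x, y, z axes, in that order (R = Rz(yaw) Ry(pitch) Rx(roll)).
In Python, from plant import r, eyes, workorder gives the robot as it stands.
- The arm moves only by the tool step_arm, never from a script. Its argument "plan" is a list of rows, each a list of 5 numbers: the shift along the tool's x, y, z each as a share of 25 cm, from -1 to 1, then the turn about the tool's z as a share of 60 degrees, from -1 to 1, then the finger opening in mm, from 0 to 87.6. In form: [[x, y, z, turn, jaw], ...]. A call has 1 to 12 rows; each row is the pose to reach, as a shift and turn from the pose commanded when the call began, along the tool's axes at that moment; what a row does not reach only later rows make up. A row lasts 1/12 s, in which the tool goes at most 41.7 mm and 7.16 degrees, less where a joint would pass 70% of its speed; a pose out of reach is approached as far as the arm can. A call with a number of a shift or a turn outside -1 to 1 is refused whole. A call with a gripper value outside its range is refused whole. The fingers move at their own pace and stop on an object; "newtons" is the grip in N (left out, the last holds). Time passes only in rows, so rows that repeat a pose let the fingers close. It gives the time, the measured TCP pose, the force, the opening and the grip force at its end, in the units of the state.
- r.get_state(): the state, without advancing time (a new reading comes with each control period).
- eyes.capture(name): name is "scene" or "top"; returns the picture (400x640x3 uint8, red, green, blue); there is no depth.
- eyes.camera_model(name): a dict with "fov_y" (degrees; the focal length in pixels is half the picture's height over the tangent of half this angle, whatever the lens; pixels are square), "cx", "cy" (the principal point, pixels), "world_to_cam" (4x4, takes a point from world to camera coordinates). Camera axes: x right, y up, looking along -z (the intrinsics and any distortion apply to the point x, -y, -z); pixel columns grow to the right and rows downward; lengths in m; the calibration is good to about 2 mm. A picture is of the moment at which its call begins. camera_model takes no time and is no camera call.
- workorder.close_job(): hands the job in; it is judged then, once.
The state is a dict: "time_s": time; "joints": joint angles; "qd": joint speeds; "joint_torque": joint torques, N m; "tcp_pos": TCP position; "eef_rot": TCP orientation; "contact_force": force on the tool from outside, world axes, zero at the start; "moment": the same for the moment, N m; "gripper_width": finger opening in m; "gripper_force": force on a finger pad.
Only numpy, scipy, OpenCV 4.12 (cv2) and the standard library are available. Lean on these libraries where they do the work, as an engineer would, in place of code of your own. Each camera call takes 0.05 s, during which the arm holds its last target. There are 200 camera calls.

## Task

The covered sample plate is loaded in the drawer of the small bench press. First push the drawer fully shut; then take the press's cam lever by its cylindrical plastic grip and bring it down until the lever is level, which is the top of the cam, where it presses the cover hardest (any farther down and the pressure eases off again). It springs up when let go, so finish while still holding it level by the grip, with the plate sitting properly in the drawer and the things standing around left where they are.

Things in the scene. Friction and masses are not known exactly. Their poses are not given: they have to be found in the camera images.
- press: Fixed bench press, white base 190 x 206 mm, four columns, crosshead 120 x 206 mm at 85-110 mm height, bearing blocks on it up to 165 mm. Origin: centre of its underside on the bench. x axis: from drawer front to rear (away from the robot), y left, z up. Lever axle: along y through x = 0, z = 150 mm; lever outside the right (-y) side. The cam drives the platen below the crosshead 5 mm down.
- drawer (a joint): How far the plate drawer is pulled out, in m: 0 fully shut (a firm stop), at most 0.12, at the start 0.09; slides along the press's x axis, comes out towards -x. It stays where it is left; about 2 N moves it.
- drawer_handle (a point): Middle of the drawer's steel pull bar (along the press's y, 12 mm thick, 110 mm long, 31 mm in front of the middle of the drawer's white front panel, which is 160 mm wide and reaches from 22 to 66 mm above the bench). 44 mm above the bench; shut, it is at x = -112 mm, y = 0 in the press frame.
- lever (a joint): Angle of the cam lever, rad: 0 sprung up at rest (60 degrees above level, leaning towards -x of the press), growing as it is pulled towards -x and down; 1.05 is level, pointing to -x: the top of the cam, greatest lift. Past that the lift drops again, to the stop at 1.40. A spring takes it back to 0 whenever it is let go; moving it takes 2 to 6 N at the grip.
- grip: The lever's grey plastic revolving grip, 22 mm thick, 100 mm long, along the press's y. Origin: its middle (ignore its own turning), 175 mm to the right (-y) of the press's middle, 150 mm from the axle line; at rest 280 mm above the bench at x = -75 mm in the press frame; when level 150 mm above the bench at x = -150 mm. The steel lever arm joins it at its end nearest the press, 60 mm from the middle.
- plate: Loose white 24-well sample plate 85.5 x 127.8 mm with its grey cap mat on, 18.4 mm high in all, 0.1 kg, in a nest on the drawer floor (rim 6 mm high, 1.5 mm play). Origin: centre of its underside, 28 mm above the bench; with the drawer shut it lies at x = 0, y = 0 in the press frame.
- platen: The sprung aluminium platen 80 x 122 x 12 mm under the crosshead. Origin: centre of its underside, 49 mm above the bench at rest, 3 mm above the cap mat; at the top of the cam it bears on the cap mat with about 17 N.
- slide_box: Bystander: grey slide box 88 x 143 x 36 mm, loose. Origin: centre of its underside.
- dish: Bystander: white culture dish 92 mm across, 17 mm high, loose. Origin: centre of its underside.
- oil_bottle: Bystander: small amber bottle 38 mm across, 75 mm high, loose. Origin: centre of its underside.
There are look-alikes about, which are no part of the job. What is shaped like the plate but blue or pink is not meant.

How it is judged:
By the outcome, as a careful person would: the job done as asked, in the order asked, and still so for the second after the job is handed in, while the arm keeps its last pose, push and grip.
It also fails if it takes over 50 s, if anything falls off the work surface, if the arm or the gripper's body presses on something with over 40 N, if the wrist force passes 120 N, or if a joint passes its speed limit or range.

## Working session

There is one attempt and no reset: what is moved stays moved. The work goes in short steps, Python scripts to look and compute and a tool call to move; the robot and the scene stay as the last step left them, time stands still between calls to the robot, and variables do not carry over. Pictures are saved under pics/ and viewed, at most 10 in all, crops included, and the job is handed in when it is done.

Besides the shell and the picture viewer there is one more tool, called after ">>>" as name(argument=value, ...) on one line, values as JSON. step_arm: Moves the arm, as the interface text tells. Its arguments: {"type":"object","properties":{"plan":{"type":"array"},"newtons":{"type":"number"}},"required":["plan"]}

```bash
mkdir -p pics; cat > look.py <<'E'
import cv2
from plant import r, eyes
def snap(n,f):
    im=eyes.capture(n)[:,:,::-1].copy(); cv2.imwrite('pics/'+f,im); return im
E
python3 - <<'E'
from look import *
snap('scene','s0.png'); snap('top','t0.png')
for n in('scene','top'): print(n,eyes.camera_model(n))
s=r.get_state(); print({k:s[k] for k in('time_s','tcp_pos','eef_rot','joints','contact_force')})
E
```

```text
scene {'fov_y': 45.7993558263593, 'cx': 322.25383907210005, 'cy': 190.91197467168328, 'world_to_cam': array([[-0.79118807,  0.6112518 ,  0.01981585,  0.42829516],
       [-0.37366311, -0.50880212,  0.77556192,  0.04383444],
       [ 0.48414597,  0.60621088,  0.63096042, -1.69229805],
       [ 0.        ,  0.        ,  0.        ,  1.        ]])}
top {'fov_y': 48.018478994698164, 'cx': 319.4806906398247, 'cy': 200.40311185626803, 'world_to_cam': array([[ 1.38690742e-03, -9.99997866e-01, -1.53100992e-03,
        -2.26792734e-02],
       [ 9.94694254e-01,  1.22205936e-03,  1.02868108e-01,
        -5.60182720e-01],
       [-1.02866017e-01, -1.66555531e-03,  9.94693826e-01,
        -1.33308860e+00],
       [ 0.00000000e+00,  0.00000000e+00,  0.00000000e+00,
         1.00000000e+00]])}
{'time_s': 0.1, 'tcp_pos': array([ 0.24126074, -0.62993878,  0.22571345]), 'eef_rot': array([ 1.79914759e+02, -8.88379065e-03, -1.59044799e+02]), 'joints': array([-5.25337619e+01,  2.05870408e+01,  6.37778727e-01, -1.67017468e-02,
       -7.01349892e+01, -1.65053566e+01]), 'contact_force': array([-0.178023  , -0.90297095,  0.09640709])}
```

View pics/s0.png

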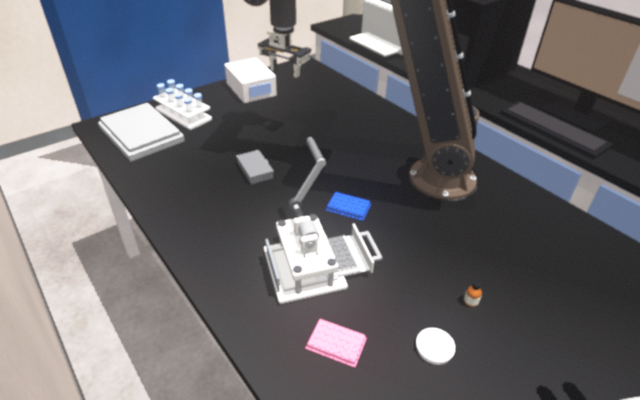

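View pics/t0.png

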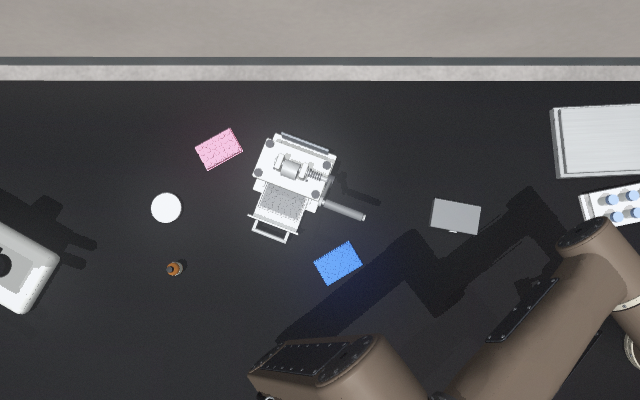

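The scene picture shows the press at about (308,255), its drawer open with the pull bar at (370,245), and the lever grip at (316,150). In the top picture the press is at (295,168), the bar at (270,237) and the grip at (343,211).
Look-alikes are the blue plate at top (338,263) and the pink plate at top (219,149). The white plate in the drawer at (283,205) is the one I want. The slide box is at (456,216), the dish at (166,208) and the bottle at (175,268).
Next I'll check this in a close crop.

```bash
python3 - <<'E'
import cv2,numpy as np
t=cv2.imread('pics/t0.png');s=cv2.imread('pics/s0.png')
a=cv2.resize(t[125:250,240:373],None,fx=3,fy=3,interpolation=cv2.INTER_CUBIC)
b=cv2.resize(s[130:305,255:388],None,fx=3,fy=3,interpolation=cv2.INTER_CUBIC)
c=np.zeros((525,798,3),np.uint8);c[:375,:399]=a;c[:,399:]=b
cv2.imwrite('pics/c0.png',c)
E
```

```text
(no output)
```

View pics/c0.png

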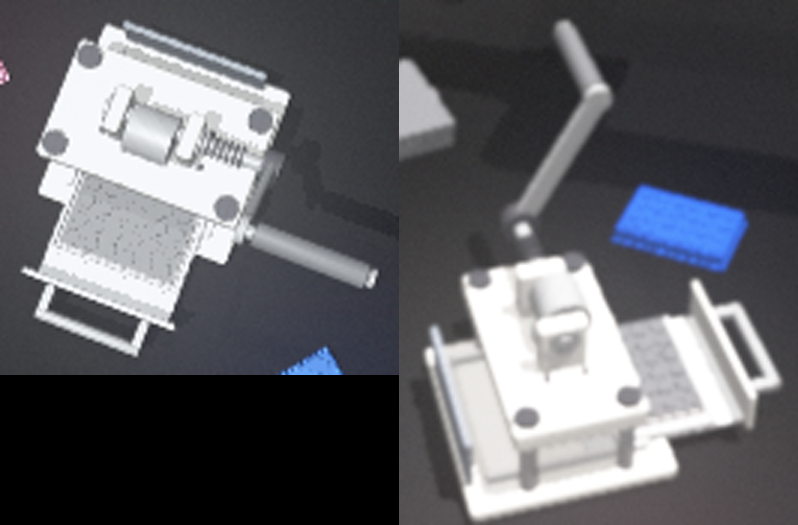

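```bash
cat > geo.py <<'E'
import numpy as np
from plant import eyes
def ray(n,u,v):
    m=eyes.camera_model(n);W=np.array(m['world_to_cam']);f=200/np.tan(np.radians(m['fov_y']/2))
    d=np.array([(u-m['cx'])/f,-(v-m['cy'])/f,-1.]);R=W[:3,:3]
    return -R.T@W[:3,3],R.T@d
def onz(n,u,v,z):
    o,d=ray(n,u,v);return o+d*(z-o[2])/d[2]
def tri(p,q):
    a,d=ray('top',*p);b,e=ray('scene',*q)
    s=np.linalg.lstsq(np.c_[d,-e],b-a,rcond=None)[0];x,y=a+d*s[0],b+e*s[1]
    return (x+y)/2,np.linalg.norm(x-y)
T=lambda u,v:(240+u/3,125+v/3)
S=lambda u,v:(255+(u-399)/3,130+v/3)
E
python3 - <<'E'
from geo import *
np.set_printoptions(precision=4,suppress=True)
sc=[(55,142),(227,208),(89,56),(261,121)]
P=[onz('top',*T(*p),.112) for p in sc];print(P)
c=np.mean(P,0);print('centre',c)
v=(P[1]-P[0]+P[3]-P[2]);print('yaw',np.degrees(np.arctan2(-v[1],-v[0]))-90, )
ss=[(629,397),(573,262),(527,417),(480,279)]
for z in[.112]: 
    Q=[onz('scene',*S(*p),z) for p in ss];c2=np.mean(Q,0);w=Q[1]-Q[0]+Q[3]-Q[2];print('scene',c2,np.degrees(np.arctan2(-w[1],-w[0]))-90)
print([tri(T(*p),S(*q)) for p,q in zip(sc,ss)])
print('grip',tri(T(311,254),S(580,60)))
print('grip ends',onz('top',*T(252,235),.28),onz('top',*T(370,276),.28))
print('bar',onz('top',*T(88,333),.046), onz('top',*T(38,316),.046),onz('top',*T(137,350),.046))
yaw=np.radians(-20)
for y in(-18,-20,-22):
    y=np.radians(y);R=np.array([[np.cos(y),-np.sin(y)],[np.sin(y),np.cos(y)]])
    for n,l in(('bar',(-.202,0)),('barshut',(-.112,0)),('grip',(-.075,-.175)),('lvl',(-.15,-.175))):print(np.degrees(y),n,c[:2]+R@l)
E
```

```text
[array([0.6323, 0.1533, 0.112 ]), array([ 0.569 , -0.0112,  0.112 ]), array([0.716 , 0.1219, 0.112 ]), array([ 0.6528, -0.0435,  0.112 ])]
centre [0.6425 0.0551 0.112 ]
yaw -20.9747930412384
scene [0.6425 0.0545 0.112 ] -21.076508083919435
[(array([0.6323, 0.1536, 0.111 ]), np.float64(0.0004237310448814275)), (array([ 0.5689, -0.0112,  0.1129]), np.float64(1.9856929740290515e-05)), (array([0.7162, 0.1215, 0.1128]), np.float64(0.0009706054727279031)), (array([ 0.653 , -0.0438,  0.113 ]), np.float64(0.000751859700689883))]
grip (array([ 0.5106, -0.0814,  0.2828]), np.float64(0.001314071378979218))
grip ends [ 0.527  -0.0335  0.28  ] [ 0.4933 -0.1304  0.28  ]
bar [0.4519 0.1269 0.046 ] [0.4687 0.1767 0.046 ] [0.4352 0.0782 0.046 ]
-18.0 bar [0.4504 0.1175]
-18.0 barshut [0.536  0.0897]
-18.0 grip [ 0.5171 -0.0881]
-18.0 lvl [ 0.4458 -0.065 ]
-20.0 bar [0.4527 0.1242]
-20.0 barshut [0.5373 0.0934]
-20.0 grip [ 0.5122 -0.0837]
-20.0 lvl [ 0.4417 -0.058 ]
-22.0 bar [0.4552 0.1308]
-22.0 barshut [0.5387 0.0971]
-22.0 grip [ 0.5074 -0.0791]
-22.0 lvl [ 0.4379 -0.051 ]
```

The two views agree: press centre is (0.6425, 0.055), yaw −21°, and the grip triangulates to within a few mm of its expected position. I'll start moving: up and across with the fingers shut.

>>> step_arm(plan=[[-0.95,0.6,-0.55,0,0],[-0.95,0.6,-0.55,0,0],[-0.95,0.6,-0.55,0,0],[-0.95,0.6,-0.55,0,0],[-0.95,0.6,-0.55,0,0],[-0.95,0.6,-0.55,0,0],[-0.95,0.6,-0.55,0,0],[-0.95,0.6,-0.55,0,0],[-0.95,0.6,-0.55,0,0],[-0.95,0.6,-0.55,0,0]], newtons=20)

```text
time_s: 0.93
tcp_pos: [0.4104, -0.4043, 0.3644]
eef_rot: [-180.0, 0.0, -158.9]
contact_force: [-0.5, 0.9, -0.1]
gripper_width: 0.0264
gripper_force: 0.0
```

```bash
cat > to.py <<'E'
# python3 to.py px py z yaw : shares to reach press-frame point (TCP), yaw in world deg
import sys,numpy as np
from scipy.spatial.transform import Rotation as Ro
from plant import r
c=np.array([.6425,.055,0]);P=Ro.from_euler('z',-21,degrees=True)
s=r.get_state();R=Ro.from_euler('xyz',s['eef_rot'],degrees=True)
np.set_printoptions(precision=4,suppress=True)
print('t',s['time_s'],'tcp',s['tcp_pos'],'press',P.inv().apply(s['tcp_pos']-c),'rot',s['eef_rot'],'F',s['contact_force'],'w',s['gripper_width'],s['gripper_force'],'q',np.array(s['joints']))
a=[float(v) for v in sys.argv[1:]]
for i in range(0,len(a),4):
    g=c+P.apply([a[i],a[i+1],a[i+2]])
    dy=(a[i+3]-s['eef_rot'][2]+180)%360-180
    print(a[i:i+4],'world',g,'shift',R.inv().apply(g-s['tcp_pos'])/.25,'turn',-dy/60)
E
python3 to.py -.26 0 .36 159
```

```text
t 0.9333 tcp [ 0.4104 -0.4043  0.3644] press [-0.0521 -0.512   0.3644] rot [-179.9732    0.0441 -158.8991] F [-0.5226  0.8616 -0.1004] w 0.026422156131472294 0.0 q [-25.1347   7.8575   1.3886  -0.0134 -83.4812 -43.7629]
[-0.26, 0.0, 0.36, 159.0] world [0.3998 0.1482 0.36  ] shift [-0.7561  2.0769  0.0174] turn 0.7016808730347027
```

>>> step_arm(plan=[[-0.38,1,0,0.35,0],[-0.38,1,0,0.7,0],[-0.38,1,0,0.7,0],[-0.38,1,0,0.7,0],[-0.38,1,0,0.7,0],[-0.38,1,0,0.7,0],[-0.38,1,0,0.7,0],[-0.38,1,0,0.7,0],[-0.38,1,0,0.7,0],[-0.38,1,0,0.7,0]])

```text
time_s: 1.77
tcp_pos: [0.4085, -0.1379, 0.3635]
eef_rot: [-180.0, -0.0, 159.1]
contact_force: [-0.5, -0.0, 0.1]
gripper_width: 0.0005
gripper_force: 0.0
```

```bash
python3 to.py -.26 0 .36 159
```

```text
t 1.7667 tcp [ 0.4085 -0.1379  0.3635] press [-0.1493 -0.264   0.3635] rot [-179.9772   -0.0455  159.0508] F [-0.507  -0.0368  0.0643] w 0.00048753315209962614 0.0 q [   7.7529   -7.0577  -13.7788   -0.0018  -83.3298 -118.7019]
[-0.26, 0.0, 0.36, 159.0] world [0.3998 0.1482 0.36  ] shift [0.4418 1.0563 0.0141] turn 0.0008461302761906116
```

>>> step_arm(plan=[[0.44,1,0,0,0],[0.44,1,0,0,0],[0.44,1,0,0,0],[0.44,1,0,0,0],[0.44,1,0,0,0],[0.44,1,0,0,0],[0.44,1,0,0,0],[0.44,1,0,0,0],[0.44,1,0,0,0],[0.44,1,0,0,0]])

```text
time_s: 2.6
tcp_pos: [0.3964, 0.1339, 0.3635]
eef_rot: [-179.9, -0.0, 158.9]
contact_force: [0.0, -0.8, -0.5]
gripper_width: 0.0005
gripper_force: 0.0
```

```bash
python3 to.py -.255 0.01 .15 159
```

```text
t 2.6 tcp [0.3964 0.1339 0.3635] press [-0.2581 -0.0146  0.3635] rot [-179.914    -0.0265  158.9024] F [ 0.0323 -0.8354 -0.524 ] w 0.0004937593459188685 0.0 q [  45.9588   -8.4395  -14.9233    0.0092  -83.6058 -157.0575]
[-0.255, 0.01, 0.15, 159.0] world [0.408  0.1557 0.15  ] shift [-0.0125  0.0997  0.8539] turn -0.001627479798548374
```

>>> step_arm(plan=[[0,0.06,0.9,0,0],[0,0.06,0.9,0,0],[0,0.06,0.9,0,0],[0,0.06,0.9,0,0],[0,0.06,0.9,0,0],[0,0.06,0.9,0,0],[0,0.06,0.9,0,0],[0,0.06,0.9,0,0]])

```text
time_s: 3.27
tcp_pos: [0.4017, 0.1474, 0.139]
eef_rot: [-179.9, -0.0, 158.9]
contact_force: [0.4, 0.9, -0.2]
gripper_width: 0.0007
gripper_force: 0.0
```

```bash
python3 to.py -.257 0 .036 159; python3 -c "
from look import *
import cv2
im=snap('top','t1.png');cv2.imwrite('pics/c1.png',cv2.resize(im[120:270,200:400],None,fx=4,fy=4,interpolation=cv2.INTER_CUBIC))"
```

```text
t 3.2667 tcp [0.4017 0.1474 0.139 ] press [-0.2579 -0.      0.139 ] rot [-179.8746   -0.0167  158.8591] F [ 0.3729  0.866  -0.2339] w 0.0007369271332370936 0.0 q [  46.8113    1.5348  -36.1224    0.0399  -52.4654 -157.9764]
[-0.257, 0.0, 0.036, 159.0] world [0.4026 0.1471 0.036 ] shift [-0.0037  0.001   0.4121] turn -0.0023478018377465068
```

View pics/c1.png

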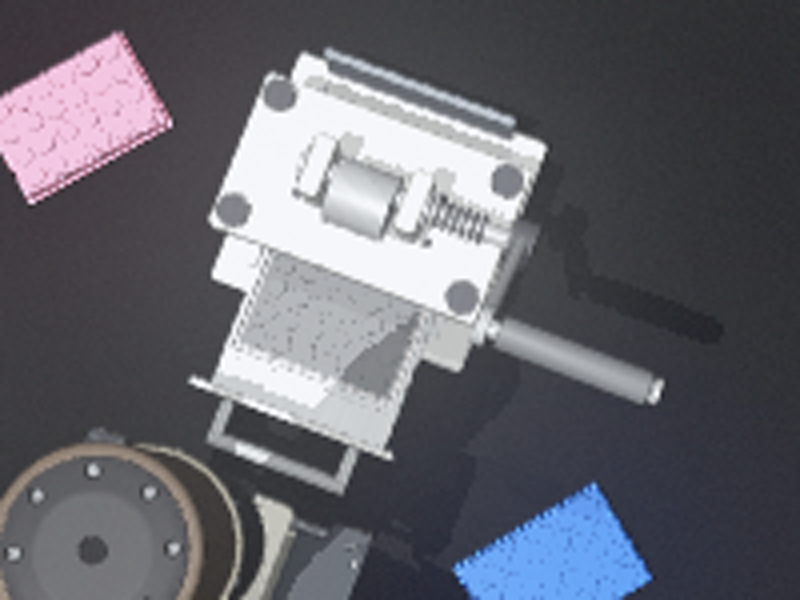

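The top crop shows the gripper waiting in front of the pull bar, which is at crop (280,465). The lever is at rest, and the plate is visible under the crosshead.

>>> step_arm(plan=[[0,0,0.41,0,0],[0,0,0.41,0,0],[0,0,0.41,0,0],[0,0,0.41,0,0],[0,0,0.41,0,0]])

```text
time_s: 3.73
tcp_pos: [0.4023, 0.1493, 0.0378]
eef_rot: [180.0, 0.0, 159.0]
contact_force: [-0.6, 0.2, -0.2]
gripper_width: 0.0001
gripper_force: 0.0
```

```bash
python3 to.py -.225 0 .036 159 -.14 0 .036 159
```

```text
t 3.7333 tcp [0.4023 0.1493 0.0378] press [-0.258   0.0019  0.0378] rot [179.9812   0.0384 158.9626] F [-0.5848  0.2235 -0.1624] w 0.00014783922083713718 0.0 q [  46.9303   10.5538  -43.3295    0.0485  -36.0849 -158.0069]
[-0.225, 0.0, 0.036, 159.0] world [0.4324 0.1356 0.036 ] shift [-0.132  -0.0077  0.0072] turn -0.0006238352032970814
[-0.14, 0.0, 0.036, 159.0] world [0.5118 0.1052 0.036 ] shift [-0.472  -0.0074  0.0074] turn -0.0006238352032970814
```

>>> step_arm(plan=[[-0.04,0,0,0,0],[-0.08,0,0,0,0],[-0.11,0,0,0,0],[-0.13,0,0,0,0],[-0.145,0,0,0,0],[-0.16,0,0,0,0],[-0.175,0,0,0,0],[-0.19,0,0,0,0],[-0.21,0,0,0,0],[-0.23,0,0,0,0],[-0.25,0,0,0,0],[-0.27,0,0,0,0]])

```text
time_s: 4.73
tcp_pos: [0.4646, 0.1244, 0.0365]
eef_rot: [-180.0, -0.0, 159.0]
contact_force: [-2.3, 1.2, 3.7]
gripper_width: 0.001
gripper_force: 1.1
```

```bash
python3 to.py -.14 0 .036 159
```

```text
t 4.7333 tcp [0.4646 0.1244 0.0365] press [-0.191   0.0011  0.0365] rot [-179.9777   -0.0153  158.9611] F [-2.3383  1.179   3.677 ] w 0.0009992694694280235 1.1241690628230572 q [  38.4931   15.016   -36.9853   -0.0031  -38.0257 -149.5296]
[-0.14, 0.0, 0.036, 159.0] world [0.5118 0.1052 0.036 ] shift [-0.2038 -0.0042  0.0019] turn -0.0006485749745304285
```

>>> step_arm(plan=[[-0.02,0,0,0,0],[-0.04,0,0,0,0],[-0.06,0,0,0,0],[-0.08,0,0,0,0],[-0.1,0,0,0,0],[-0.12,0,0,0,0],[-0.14,0,0,0,0],[-0.155,0,0,0,0],[-0.17,0,0,0,0],[-0.18,0,0,0,0],[-0.19,0,0,0,0],[-0.19,0,0,0,0]])

```text
time_s: 5.73
tcp_pos: [0.5093, 0.1077, 0.0366]
eef_rot: [180.0, 0.0, 159.0]
contact_force: [0.3, -0.1, -0.1]
gripper_width: 0.0008
gripper_force: 0.0
```

```bash
python3 to.py -.14 0 .036 159
```

```text
t 5.7333 tcp [0.5093 0.1077 0.0366] press [-0.1432  0.0014  0.0366] rot [179.9814   0.0293 158.9582] F [ 0.3424 -0.0861 -0.1281] w 0.0007555297574003353 0.0 q [  33.5668   18.0865  -32.0948    0.0205  -39.7865 -144.6243]
[-0.14, 0.0, 0.036, 159.0] world [0.5118 0.1052 0.036 ] shift [-0.0129 -0.0057  0.0024] turn -0.0006963941465812695
```

Force is about zero at standstill. Expected stop is near −0.128, so I'll creep from here.

>>> step_arm(plan=[[-0.01,0,0,0,0],[-0.02,0,0,0,0],[-0.03,0,0,0,0],[-0.036,0,0,0,0],[-0.042,0,0,0,0],[-0.048,0,0,0,0]])

```text
time_s: 6.23
tcp_pos: [0.52, 0.1034, 0.0366]
eef_rot: [180.0, 0.0, 159.0]
contact_force: [-1.5, 1.7, -0.0]
gripper_width: 0.0002
gripper_force: 1.0
```

```bash
python3 to.py -.128 0 .036 159
```

```text
t 6.2333 tcp [0.52   0.1034 0.0366] press [-0.1317  0.0013  0.0366] rot [179.9911   0.0029 158.9587] F [-1.4564  1.6624 -0.0101] w 0.000227921155635217 1.0369941126555204 q [  32.4511   18.8502  -30.841    -0.0047  -40.2999 -143.4889]
[-0.128, 0.0, 0.036, 159.0] world [0.523  0.1009 0.036 ] shift [-0.0147 -0.0052  0.0022] turn -0.0006881455074269145
```

>>> step_arm(plan=[[-0.004,0,0,0,0],[-0.008,0,0,0,0],[-0.012,0,0,0,0],[-0.012,0,0,0,0]])

```text
time_s: 6.57
tcp_pos: [0.5229, 0.1023, 0.0366]
eef_rot: [180.0, 0.0, 159.0]
contact_force: [-0.0, 1.0, -0.3]
gripper_width: 0.0002
gripper_force: 0.3
```

>>> step_arm(plan=[[-0.004,0,0,0,0],[-0.008,0,0,0,0],[-0.008,0,0,0,0]])

```text
time_s: 6.82
tcp_pos: [0.5238, 0.1018, 0.0365]
eef_rot: [-180.0, -0.1, 158.9]
contact_force: [-6.0, 5.8, 3.4]
gripper_width: 0.0003
gripper_force: 3.7
```

>>> step_arm(plan=[[-0.004,0,0,0,0],[-0.008,0,0,0,0],[-0.008,0,0,0,0]])

```text
time_s: 7.07
tcp_pos: [0.524, 0.1017, 0.0365]
eef_rot: [-180.0, -0.2, 158.9]
contact_force: [-15.1, 11.7, 11.2]
gripper_width: 0.0004
gripper_force: 9.4
```

```bash
python3 to.py -.128 0 .036 159
```

```text
t 7.0667 tcp [0.524  0.1017 0.0365] press [-0.1274  0.0011  0.0365] rot [-179.9683   -0.2059  158.9245] F [-15.1017  11.7318  11.2248] w 0.0004196181549902145 9.353309869766235 q [  31.934    19.2271  -30.1401   -0.2226  -40.7823 -142.8406]
[-0.128, 0.0, 0.036, 159.0] world [0.523  0.1009 0.036 ] shift [ 0.0024 -0.0045  0.002 ] turn -0.0012579842219636816
```

The drawer has hit the firm stop: force rises without movement, at the expected place. I'll back off, lift, and check with a picture.

>>> step_arm(plan=[[0.02,0,0,0,0],[0.06,0,0,0,0],[0.16,0,0,0,0],[0.16,0,0,0,0],[0.16,0,-0.15,0,0],[0.16,0,-1,0,0],[0.16,0,-1,0,0],[0.16,0,-1,0,0],[0.16,0,-1,0,0],[0.16,0,-1,0,0],[0.16,0,-1,0,0],[0.16,0,-1,0,0]])

```text
time_s: 8.07
tcp_pos: [0.4903, 0.1157, 0.2902]
eef_rot: [179.7, 0.3, 159.0]
contact_force: [0.0, 0.2, -0.4]
gripper_width: 0.0004
gripper_force: 0.0
```

>>> step_arm(plan=[[0,0,-0.5,0,60],[0,0,-0.5,0,60],[0,0,-0.5,0,60],[0,0,-0.5,0,60],[0,0,-0.5,0,60]])

```text
time_s: 8.48
tcp_pos: [0.4896, 0.1154, 0.4131]
eef_rot: [179.8, 0.1, 158.9]
contact_force: [0.4, 1.2, -1.8]
gripper_width: 0.0281
gripper_force: 0.0
```

```bash
python3 to.py -.075 -.175 .38 -111
```

```text
t 8.4833 tcp [0.4896 0.1154 0.4131] press [-0.1644  0.0016  0.4131] rot [179.8407   0.1337 158.9436] F [ 0.4372  1.224  -1.7924] w 0.02814821903051092 0.0 q [  35.6981    0.0094   -1.1418    0.0245  -88.6423 -146.7549]
[-0.075, -0.175, 0.38, -111.0] world [ 0.5098 -0.0815  0.38  ] shift [-0.3579 -0.7065  0.1314] turn -1.500940189625619
```

>>> step_arm(plan=[[-0.36,-0.71,0,-1,60],[-0.36,-0.71,0,-1,60],[-0.36,-0.71,0,-1,60],[-0.36,-0.71,0,-1,60],[-0.36,-0.71,0,-1,60],[-0.36,-0.71,0,-1,60],[-0.36,-0.71,0,-1,60],[-0.36,-0.71,0,-1,60],[-0.36,-0.71,0,-1,60],[-0.36,-0.71,0,-1,60],[-0.36,-0.71,0,-1,60]])

```text
time_s: 9.4
tcp_pos: [0.5089, -0.0828, 0.41]
eef_rot: [179.9, -0.1, -141.3]
contact_force: [-0.2, 0.1, -0.6]
gripper_width: 0.0599
gripper_force: 0.0
```

>>> step_arm(plan=[[0,0,0,-0.5,60],[0,0,0,-0.5,60],[0,0,0,-0.5,60],[0,0,0,-0.5,60],[0,0,0,-0.5,60],[0,0,0,-0.5,60],[0,0,0,-0.5,60]])

```text
time_s: 9.98
tcp_pos: [0.5092, -0.0826, 0.4112]
eef_rot: [180.0, -0.0, -111.4]
contact_force: [-0.6, -0.0, -0.1]
gripper_width: 0.0599
gripper_force: 0.0
```

```bash
python3 to.py -.075 -.175 .261 -111; python3 -c "
from look import *
import cv2,numpy as np
t=snap('top','t2.png');s=snap('scene','s2.png')
a=cv2.resize(t[125:275,240:373],None,fx=3,fy=3,interpolation=cv2.INTER_CUBIC)
b=cv2.resize(s[110:305,255:388],None,fx=3,fy=3,interpolation=cv2.INTER_CUBIC)
c=np.zeros((585,798,3),np.uint8);c[:450,:399]=a;c[:,399:]=b
cv2.imwrite('pics/c2.png',c)"
```

```text
t 9.9833 tcp [ 0.5092 -0.0826  0.4112] press [-0.0751 -0.1763  0.4112] rot [ 179.9735   -0.0148 -111.3515] F [-0.6002 -0.0143 -0.1051] w 0.059935683698277724 0.0 q [ 12.6066   1.4896   0.1395  -0.0025 -88.6802 -33.9581]
[-0.075, -0.175, 0.261, -111.0] world [ 0.5098 -0.0815  0.261 ] shift [-0.0052 -0.0007  0.6009] turn -0.005858755587149744
```

View pics/c2.png

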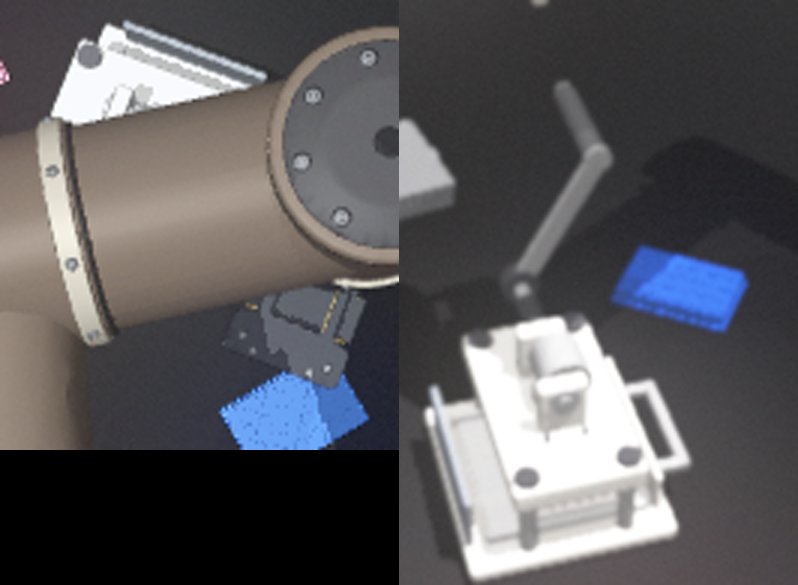

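The crops show the drawer shut: the bar at right-crop (665,425) is close to the crosshead. The lever is at rest with its grip at (580,120), and the gripper is above it. I'll descend around the grip.

>>> step_arm(plan=[[0,0,0.15,0,60],[0,0,0.3,0,60],[0,0,0.4,0,60],[0,0,0.5,0,60],[0,0,0.55,0,60],[0,0,0.6,0,60],[0,0,0.6,0,60],[0,0,0.6,0,60]])

```text
time_s: 10.75
tcp_pos: [0.5092, -0.0829, 0.2614]
eef_rot: [180.0, -0.0, -111.1]
contact_force: [-0.3, -0.4, 1.6]
gripper_width: 0.06
gripper_force: 0.0
```

```bash
python3 to.py -.075 -.175 .261 -111; python3 -c "
from look import *
import cv2
s=snap('scene','s3.png')
cv2.imwrite('pics/c3.png',cv2.resize(s[60:260,230:430],None,fx=3,fy=3,interpolation=cv2.INTER_CUBIC))"
```

```text
t 10.75 tcp [ 0.5092 -0.0829  0.2614] press [-0.0751 -0.1765  0.2614] rot [ 179.9518   -0.0425 -111.1327] F [-0.2536 -0.4266  1.6122] w 0.0600229796482893 0.0 q [ 12.5908   4.1868 -15.9198   0.0091 -69.9572 -33.7266]
[-0.075, -0.175, 0.261, -111.0] world [ 0.5098 -0.0815  0.261 ] shift [-0.0059 -0.0003  0.0016] turn -0.0022120278922794037
```

View pics/c3.png

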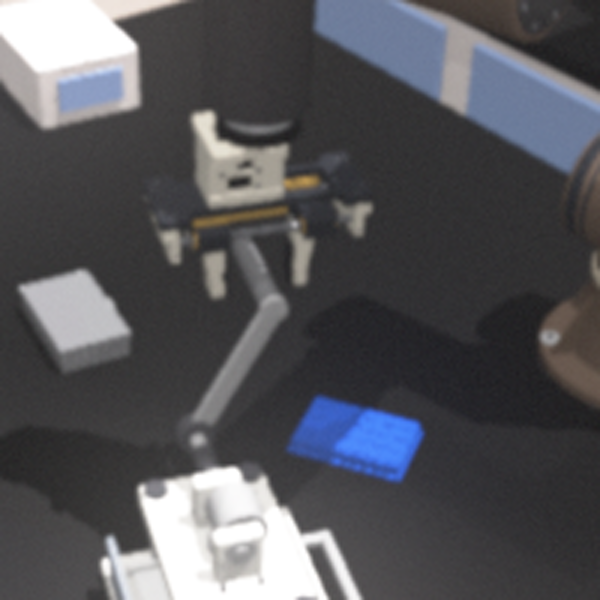

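The grip, at crop (258,265), lies between the fingers at (215,270) and (300,255). I'll close on it.

>>> step_arm(plan=[[0,0,0,0,15],[0,0,0,0,15],[0,0,0,0,15],[0,0,0,0,15],[0,0,0,0,15],[0,0,0,0,15],[0,0,0,0,15],[0,0,0,0,15]], newtons=30)

```text
time_s: 11.47
tcp_pos: [0.51, -0.083, 0.2619]
eef_rot: [-179.9, 0.0, -111.0]
contact_force: [3.5, -1.3, 0.3]
gripper_width: 0.0209
gripper_force: 30.0
```

```bash
python3 to.py; python3 - <<'E'
import numpy as np
# arc waypoints in tool shares: tool y -> press -x? print both components
for d in range(60,-1,-5):
    a=np.radians(d); print(d,'back',round((.15*np.cos(a)-.075)/.25,3),'down',round((.15*np.sin(np.radians(60))-.15*np.sin(a))/.25,3))
E
```

```text
t 11.4667 tcp [ 0.51   -0.083   0.2619] press [-0.0743 -0.1763  0.2619] rot [-179.9204    0.0085 -111.0388] F [ 3.4845 -1.3389  0.3482] w 0.02090181152019798 29.99841570854187 q [ 12.5815   4.1602 -15.895    0.0394 -69.8738 -33.6338]
60 back 0.0 down 0.0
55 back 0.044 down 0.028
50 back 0.086 down 0.06
45 back 0.124 down 0.095
40 back 0.16 down 0.134
35 back 0.191 down 0.175
30 back 0.22 down 0.22
25 back 0.244 down 0.266
20 back 0.264 down 0.314
15 back 0.28 down 0.364
10 back 0.291 down 0.415
5 back 0.298 down 0.467
0 back 0.3 down 0.52
```

>>> step_arm(plan=[[0,0.02,0.01,0,15],[0,0.044,0.028,0,15],[0,0.065,0.043,0,15],[0,0.086,0.06,0,15],[0,0.105,0.077,0,15],[0,0.124,0.095,0,15],[0,0.142,0.114,0,15],[0,0.16,0.134,0,15],[0,0.176,0.154,0,15],[0,0.191,0.175,0,15]])

```text
time_s: 12.3
tcp_pos: [0.4659, -0.066, 0.2184]
eef_rot: [-179.8, 0.0, -111.0]
contact_force: [7.4, -5.5, 1.0]
gripper_width: 0.021
gripper_force: 30.0
```

```bash
python3 to.py
```

```text
t 12.3 tcp [ 0.4659 -0.066   0.2184] press [-0.1215 -0.1763  0.2184] rot [-179.8083    0.01   -111.0122] F [ 7.4285 -5.4666  0.9864] w 0.020986682497612565 29.99849259853363 q [ 16.0856   1.1345 -25.002    0.1201 -63.7046 -37.1508]
```

>>> step_arm(plan=[[0,0.015,0.022,0,15],[0,0.029,0.045,0,15],[0,0.041,0.068,0,15],[0,0.053,0.091,0,15],[0,0.063,0.115,0,15],[0,0.073,0.139,0,15],[0,0.081,0.164,0,15],[0,0.089,0.189,0,15],[0,0.095,0.215,0,15],[0,0.1,0.24,0,15],[0,0.1,0.24,0,15]])

```text
time_s: 13.22
tcp_pos: [0.4427, -0.0571, 0.1584]
eef_rot: [-179.8, 0.0, -111.0]
contact_force: [4.2, -5.3, 4.9]
gripper_width: 0.0213
gripper_force: 30.0
```

```bash
python3 to.py -.15 -.176 .131 -111
```

```text
t 13.2167 tcp [ 0.4427 -0.0571  0.1584] press [-0.1463 -0.1763  0.1584] rot [-179.8073    0.0009 -110.986 ] F [ 4.2076 -5.3476  4.8811] w 0.02133780446089921 29.99902993440628 q [ 18.207    1.9413 -32.7787   0.1475 -55.1302 -39.2772]
[-0.15, -0.176, 0.131, -111.0] world [ 0.4394 -0.0556  0.131 ] shift [-0.0011  0.0151  0.1094] turn 0.00023275606785849352
```

>>> step_arm(plan=[[0,0.003,0.02,0,15],[0,0.006,0.04,0,15],[0,0.008,0.06,0,15],[0,0.01,0.08,0,15],[0,0.011,0.095,0,15],[0,0.011,0.108,0,15],[0,0.011,0.108,0,15],[0,0.011,0.108,0,15]])

```text
time_s: 13.88
tcp_pos: [0.4406, -0.0563, 0.1322]
eef_rot: [-179.8, 0.0, -111.0]
contact_force: [4.2, -7.2, 7.4]
gripper_width: 0.0209
gripper_force: 30.0
```

```bash
python3 to.py -.15 -.176 .131 -111; python3 -c "
from look import *
import cv2,numpy as np
s=snap('scene','s4.png');t=snap('top','t4.png')
a=cv2.resize(t[125:275,240:373],None,fx=3,fy=3,interpolation=cv2.INTER_CUBIC)
b=cv2.resize(s[110:305,270:403],None,fx=3,fy=3,interpolation=cv2.INTER_CUBIC)
c=np.zeros((585,798,3),np.uint8);c[:450,:399]=a;c[:,399:]=b
cv2.imwrite('pics/c4.png',c)"
```

```text
t 13.8833 tcp [ 0.4406 -0.0563  0.1322] press [-0.1486 -0.1762  0.1322] rot [-179.7785    0.0018 -110.9742] F [ 4.1818 -7.2339  7.4214] w 0.02092394042500346 29.99944567680359 q [ 18.4358   3.4841 -35.1537   0.1787 -51.1902 -39.5218]
[-0.15, -0.176, 0.131, -111.0] world [ 0.4394 -0.0556  0.131 ] shift [-0.0009  0.0056  0.005 ] turn 0.0004295535991682679
```

View pics/c4.png

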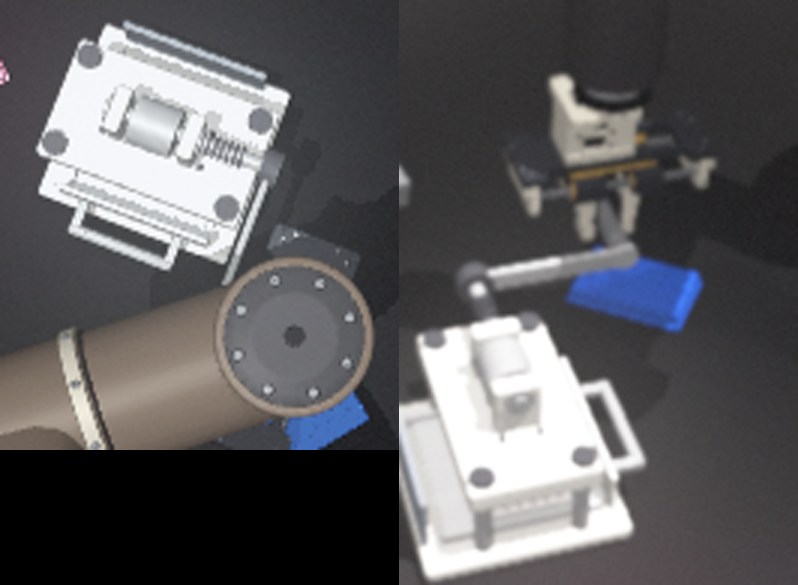

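```bash
cat > chk.py <<'E'
import cv2
from geo import *
c=np.array([.6425,.055,0]);y=np.radians(-21);R=np.array([[np.cos(y),-np.sin(y),0],[np.sin(y),np.cos(y),0],[0,0,1]])
def proj(n,p):
    m=eyes.camera_model(n);W=np.array(m['world_to_cam']);f=200/np.tan(np.radians(m['fov_y']/2))
    q=W[:3,:3]@(c+R@p)+W[:3,3];return np.array([m['cx']-f*q[0]/q[2],m['cy']+f*q[1]/q[2]])
if __name__=='__main__':
    np.set_printoptions(precision=1,suppress=True)
    toc=lambda q:(q-[270,110])*3+[399,0]
    print('hub',toc(proj('scene',[0,-.115,.15])))
    for d in(5,0,-5):
        a=np.radians(d);print(d,toc(proj('scene',[-.15*np.cos(a),-.115,.15+.15*np.sin(a)])))
    b=onz('top',*T(119,247),.046);np.set_printoptions(precision=4);print('bar press',R.T@(b-c))
    s=cv2.imread('pics/s4.png')
    cv2.imwrite('pics/c5.png',cv2.resize(s[175:225,280:365],None,fx=9,fy=9,interpolation=cv2.INTER_CUBIC))
    toc=lambda q:(q-[280,175])*9
    print('c5 hub',toc(proj('scene',[0,-.115,.15])))
    for d in(5,0,-5):
        a=np.radians(d);print(d,toc(proj('scene',[-.15*np.cos(a),-.115,.15+.15*np.sin(a)])),toc(proj('scene',[-.15*np.cos(a),-.13,.15+.15*np.sin(a)])))
E
python3 chk.py
```

```text
hub [474.6 282.9]
5 [625.4 245.7]
0 [625.2 256.1]
-5 [624.  266.5]
bar press [-0.1131  0.0016  0.046 ]
c5 hub [136.7937 263.7858]
5 [589.1025 152.0993] [574.0841 123.746 ]
0 [588.7203 183.207 ] [573.7959 154.7762]
-5 [585.011  214.5372] [570.2032 186.0226]
```

View pics/c5.png

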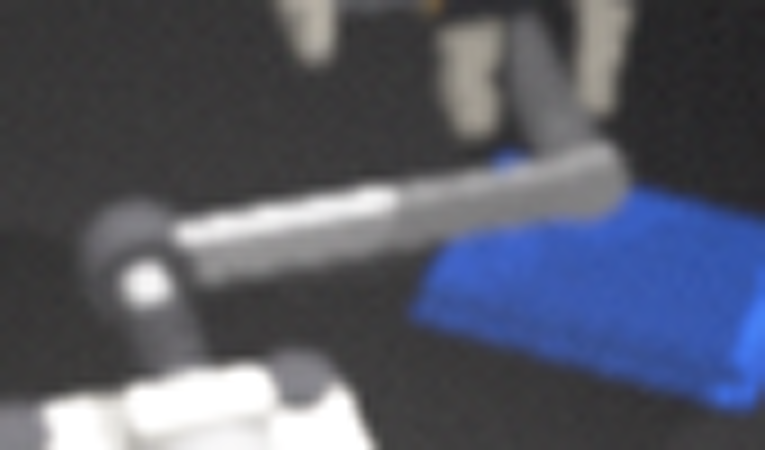

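The close crop shows the arm's centreline running from (200,255) to (595,185). Its slope of −0.177 against −0.179 expected means the lever is level to well under 1°, and the tool height agrees. The drawer bar is at its shut position. I'll hold briefly to confirm it is steady, then hand in.

>>> step_arm(plan=[[0,0,0,0,15],[0,0,0,0,15],[0,0,0,0,15],[0,0,0,0,15],[0,0,0,0,15],[0,0,0,0,15]])

```text
time_s: 14.48
tcp_pos: [0.4406, -0.0563, 0.1324]
eef_rot: [-179.8, 0.0, -111.0]
contact_force: [4.7, -7.9, 8.0]
gripper_width: 0.0216
gripper_force: 30.0
```

```bash
python3 to.py; python3 - <<'E'
import cv2,numpy as np
from look import *
t0=cv2.imread('pics/t0.png');t=snap('top','t6.png');s0=cv2.imread('pics/s0.png');s=snap('scene','s6.png')
for n,a,b,box in(('dish',t0,t,(140,185,195,232)),('bottle',t0,t,(160,255,190,282)),('box s',s0,s,(230,145,280,188)),('pink',t0,t,(190,125,250,175))):
    x,y,X,Y=box;m=lambda i:cv2.moments((i[y:Y,x:X].max(2)>90).astype(np.uint8))
    p,q=m(a),m(b);print(n,[(round(k['m10']/k['m00'],1),round(k['m01']/k['m00'],1)) for k in(p,q)])
E
```

```text
t 14.4833 tcp [ 0.4406 -0.0563  0.1324] press [-0.1486 -0.1762  0.1324] rot [-179.7697    0.0126 -110.9772] F [ 4.6792 -7.9464  7.9532] w 0.021620129325936335 29.999520778656006 q [ 18.4348   3.47   -35.1486   0.1751 -51.1957 -39.5216]
dish [(25.7, 22.2), (25.7, 22.3)]
bottle [(14.8, 13.3), (14.8, 13.3)]
box s [(25.2, 20.5), (25.2, 20.4)]
pink [(28.4, 23.7), (28.4, 23.8)]
```

The hold is steady and the bystanders haven't moved, so I'll hand in.

```bash
python3 -c "
from plant import workorder
print(workorder.close_job())"
```

```text
the job is handed in; nothing more can be done
None
```

The job is handed in at about 14.5 s: the drawer was pushed to its stop first, and the gripper is still holding the lever level (within about 1°) by its grip. The dish, bottle and slide box have not moved; I could not see the plate under the crosshead once the drawer was shut, so its seating is not directly checked.

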